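# Secure a spot tile on the rotator with turnbutton and wedge

### The job

Secure the white spot tile on the laboratory rotator: first turn the turnbutton so that its bar lies over the tile's near edge, then take the wedge from its parking block and push it nose down, upright and about midway along the tile's edge, into the one gap beside the tile that is wide enough (never into or onto the narrow one by the thick stop), until it is tight and presses the tile flush against the stop on the other side. Finish holding: keep the wedge gripped and pushed down there, with the turnbutton still over the tile, and leave the bottles, dish, slide box, timer and pen where they are.

Things in the scene. Friction and masses are not known exactly. Their poses are not given: they have to be found in the camera images.
- rotator: Laboratory rotator: white housing 240 x 280 mm with a grey deck plate 260 (x) x 300 (y) mm; fixed. Origin at the centre of its underside on the table; at yaw 0 its x points away from the robot, its y to the left. The deck's upper face is 70 mm above the origin. In mid-deck a slippery black plastic pad 76 (x) x 88 (y) x 14 mm carries the tile.
- deck_center (a point): Point at the centre of the deck's upper face (below the rubber pad), axes as the rotator's.
- tile: White ceramic spot tile 80 (x) x 110 (y) x 14 mm with shallow wells, about 0.3 kg, loose on the pad between the two stops; its top is 28 mm above the deck. Origin at the centre of its underside. It overhangs the pad in y and slides on it along the rotator's y until it meets a stop; the gaps on its two sides add up to 24 mm.
- thick_stop: Aluminium block 70 (x) x 44 (y) x 28 mm high, fixed on the deck at one side of the tile (rotator +y or -y, varies). Origin at the centre of its underside on the deck, 81.5 mm from the deck centre. The gap between it and the tile is 3 to 6 mm: too narrow for the wedge. With the tile flush against it the origins are 77 mm apart along y.
- thin_stop: Aluminium stop bar fixed on the deck at the other side of the tile: 70 (x) x 14 (y) x 28 mm high. Origin at the centre of its underside on the deck, 81.5 mm from the deck centre. The gap between it and the tile is 18 to 21 mm and 28 mm deep (down to the deck): wide enough for the wedge.
- turnbutton (a joint): Angle of the steel turnbutton, a flat bar 16 mm wide on a vertical pivot at the deck's near (-x) side. 0 = bar along the rotator's +y, off the tile; grows clockwise seen from above; 1.57 = bar along the rotator's +x, over the tile's near edge, 3 mm above its top. Travel 0 to 1.65. Light friction (1 N at the peg); stays where left.
- turnbutton_pivot (a point): Point on the turnbutton's axis, at the top face of its bar (107 mm above the table), 60 mm from the deck centre along the rotator's -x. The bar reaches 42 mm out from the axis.
- turnbutton_peg (a point): Point in the middle of the upright round peg on the turnbutton, 32 mm out from the axis. The peg is 12 mm in diameter and stands 27 mm above the bar's top; this point is 14 mm above the bar's top. Pinch it or push it to turn the bar.
- wedge: Grey plastic wedge 60 mm long (x), 76 high, 0.1 kg, nose down in its parking block. Origin at the centre of its nose (underside). Across y it tapers evenly: 10 mm thick at the nose, 24 mm at 22 mm above it, 31.6 mm at 34 mm. Pushed down between tile and thin stop it drives the tile over to the thick stop and comes up tight, nose about 6 mm above the deck. Its flanks are slippery: it stays tight only while pushed down (5 to 15 N).
- wedge_handle (a point): Point in the wedge's handle, 60 mm above its nose. The handle is a block 36 (x) x 22 (y) mm, from 39 to 76 mm above the nose; below it a cap plate 62 (x) x 36 (y) mm, from 33 to 39 mm above the nose. Axes as the wedge's.
- parking_block: Fixed wooden block 80 (x) x 60 (y) mm on the table with a slot along its x: floor 6 mm above the table, walls 16 mm high, 24 mm apart. The wedge stands in it and lifts straight out. Origin at the centre of its underside.
- dropper_bottle: Small amber dropper bottle, diameter 28, 62 mm high, standing on the deck behind the tile; loose, to be left alone. Origin: centre of its underside.
- reagent_bottle: White bottle, diameter 48, 100 mm high; loose, to be left alone. Origin: centre of its underside.
- dish: Flat glass dish, diameter 84, 18 mm high; loose, to be left alone. Origin: centre of its underside.
- slide_box: Paper box 85 x 35 x 32 mm; loose, to be left alone. Origin: centre of its underside.
- stain_jar: Amber jar, diameter 56, 70 mm high; loose, to be left alone. Origin: centre of its underside.
- timer: White bench timer 60 x 70 x 22 mm; loose, to be left alone. Origin: centre of its underside.
- marker: Black marker pen lying down, 130 mm long; loose, to be left alone. Origin: centre of its underside (middle of the pen's length).
There are look-alikes about, which are no part of the job. What is shaped like the wedge but blue is not meant. Leave any yellow look-alike of the tile alone.

How it is judged:
On the way, in this order (a step that is already met when the one before it is completed fails the run):
1. the turnbutton lies over the tile's near edge (value of joint turnbutton above 1.35 rad), for 0.2 s.
2. the wedge's nose is in the wide gap, between the tile and the thin stop (z of wedge in the frame of deck_center between -0.003 and 0.022 m and x of wedge in the frame of deck_center between -0.018 and 0.018 m and y of wedge in the frame of thin_stop between -0.027 and 0.027 m and horizontal distance between wedge and tile below 0.078 m), for 0.1 s.
At the end, for the whole second after the job is handed in: Turnbutton past 1.35 rad; wedge gripped (>3 N), upright within 0.15 rad, between tile and thin stop, within 18 mm of mid-length, nose under 14 mm above the deck, pressing both with >1 N; tile flat, within 1.5 mm and 0.03 rad of the thick stop and pressed on it with >1 N (value of joint turnbutton above 1.35 rad and z of wedge in the frame of deck_center between -0.003 and 0.014 m and x of wedge in the frame of deck_center between -0.018 and 0.018 m and y of wedge in the frame of thin_stop between -0.027 and 0.027 m and horizontal distance between wedge and tile below 0.078 m and angle between wedge's own z axis and vertical below 0.15 rad and contact force between wedge and tile above 1 N and contact force between wedge and thin_stop above 1 N and contact force between tile and thick_stop above 1 N and y of tile in the frame of thick_stop between -0.0785 and 0.0785 m and angle between the x axis of tile and the x axis of rotator, either way round below 0.03 rad and angle between tile's own z axis and vertical below 0.04 rad and z of tile in the frame of deck_center below 0.017 m and contact force between the fingers and wedge above 3 N and linear speed of tile below 0.01 m/s); the arm keeps its last pose, push and grip.
It fails at once if the wedge is pushed against the thick stop (the narrow side) (contact force between wedge and thick_stop above 4 N).
It fails at once if a bystander is disturbed (distance of any of dropper_bottle, reagent_bottle, dish, slide_box, stain_jar, timer, marker from where it was at the start of the episode above 0.03 m).
It also fails if it takes over 54 s, if anything falls off the work surface, if the arm or the gripper's body presses on something with over 40 N, if the wrist force passes 120 N, or if a joint passes its speed limit or range.

### The arm

A 6-joint arm with a two-finger parallel gripper is mounted at the origin on the work surface. World frame = base frame: x ahead of the robot, y to its left, z up, the work surface at z = 0. Lengths are in m, angles in rad, forces in N, time in s.
With the tool pointing down it reaches from about 0.35 to 0.875 m from the base axis. Payload 4.2 kg.
Tool frame: the origin (TCP) lies at the very end of the fingers, on their centre line; the grasp point (between the pads) lies 19 mm behind it; z points along the fingers, y is the line along which they close (so a half turn about z gives the same grasp; the last joint's range is limited). The gripper opens to 87 mm and grips with 3 to 60 N. Pads are 19 mm wide; open, the fingers measure 117 mm over their backs; the gripper's body (75 mm by 190 mm) begins 51 mm behind the grasp point.
Start: joints at [1.545, 0.385, 0.008, 0, -1.194, -0.259], TCP at [0.176, 0.6, 0.223] pointing down, gripper open.
Joint ranges: [-3.14, 3.14], [-1.21, 2.06], [-1.07, 1.41], [-3.16, 2.05], [-2.99, -0.16], [-3.1, 3.1]. Speed limits (rad/s): [2.79, 2.79, 3.14, 3.14, 3.14, 3.14].

### API

Orientations are given as a unit quaternion [x, y, z, w].
In Python, from plant import ctrl, eyes gives the robot as it stands.
- The arm moves only by the tool apply_moves, never from a script. Its argument "increments" is a list of rows, each a list of 7 numbers: the shift along the tool's x, y, z each as a share of 0.12 m, from -1 to 1, then the turn, a rotation vector about the tool's x, y, z each as a share of pi rad, from -1 to 1, then the gripper's target within -1 to 1 (fully open at 1, half-way at 0, shut at -1). A call has 1 to 8 rows; each row is the pose to reach, as a shift and turn from the pose commanded when the call began, along the tool's axes at that moment, turning the shorter way round; what a row does not reach only later rows make up. A row lasts 1/8 s, in which the tool goes at most 62.5 mm and 10.7 degrees, less where a joint would pass 70% of its speed; a pose out of reach is approached as far as the arm can. A call with a number of a shift or a turn outside -1 to 1 is refused whole. A call with a gripper value outside its range is refused whole. The fingers move at their own pace and stop on an object; "grip_force" is the grip in N (left out, the last holds). Time passes only in rows, so rows that repeat a pose let the fingers close. It gives the time, the measured TCP pose, the force, the opening and the grip force at its end, in the units of the state.
- ctrl.get_state(): the state, without advancing time (a new reading comes with each control period).
- eyes.read_camera(name): name is "side" or "top"; returns (picture, depth): 400x640x3 uint8, red, green, blue; 400x640 float32, m along the optical axis (not along the pixel's ray), 0 where there is no reading.
- eyes.calibration(name): a dict with "fx", "fy", "cx", "cy" (pixels), "k1" (the pictures are not rectified: a ray, as slopes to the right and down, at radius r is drawn at 1 + k1 r^2 times it, then the intrinsics apply), "R" (3x3) and "t" (3): a world point X has camera coordinates R X + t. Camera axes: x right, y down, z forward; pixel columns grow to the right and rows downward; lengths in m; the calibration is good to about 2 mm. A picture is of the moment at which its call begins. calibration takes no time and is no camera call.
- ctrl.close_job(): hands the job in; it is judged then, once.
The state is a dict: "time": time; "joints": joint angles; "dq": joint speeds; "joint_efforts": joint torques, N m; "ee_pos": TCP position; "tool_rot": TCP orientation; "wrist_force": force on the tool from outside, world axes, zero at the start; "wrist_torque": the same for the moment, N m; "width": finger opening in m; "gripper_force": force on a finger pad.
Only numpy, scipy, OpenCV 4.12 (cv2) and the standard library are available. Lean on these libraries where they do the work, as an engineer would, in place of code of your own. Each camera call takes 0.05 s, during which the arm holds its last target. There are 200 camera calls.

## Working session

There is one attempt and no reset: what is moved stays moved. The work goes in short steps, Python scripts to look and compute and a tool call to move; the robot and the scene stay as the last step left them, time stands still between calls to the robot, and variables do not carry over. Pictures are saved under pics/ and viewed, at most 10 in all, crops included, and the job is handed in when it is done.

Besides the shell and the picture viewer there is one more tool, called after "Emit:" by a JSON object that holds its "method" and its "body", one argument or row to a line. apply_moves: Moves the arm, as the interface text tells. Its arguments: {"type":"object","properties":{"increments":{"type":"array","items":{"type":"array","items":{"type":"number"}}},"grip_force":{"type":"number"}},"required":["increments"]}

```bash
mkdir -p pics; cat > h.py <<'E'
import numpy as np, cv2
from plant import ctrl, eyes
from scipy.spatial.transform import Rotation as Ro
def look(n):
    p,d=eyes.read_camera(n); np.savez(f'/tmp/{n}.npz',p=p,d=d); return p,d
def cloud(n):
    z=np.load(f'/tmp/{n}.npz'); p,d=z['p'],z['d']; c=eyes.calibration(n)
    v,u=np.mgrid[0:400,0:640]; x=(u-c['cx'])/c['fx']; y=(v-c['cy'])/c['fy']
    a,b=x.copy(),y.copy()
    for _ in range(10):
        s=1+c['k1']*(a*a+b*b); a,b=x/s,y/s
    P=np.stack([a*d,b*d,d],-1); R=np.array(c['R']); t=np.array(c['t'])
    W=(P-t)@R; W[d==0]=np.nan
    return p,W
E
python3 - <<'E'
from h import *
for n in('top','side'):
    p,d=look(n); cv2.imwrite(f'pics/{n}0.png',p[...,::-1]); c=eyes.calibration(n); print(n,c['fx'],-np.array(c['R']).T@np.array(c['t']))
print(ctrl.get_state())
E
```

```text
top 420.46596909260234 [ 0.28970967 -0.0098276   1.45349482]
side 434.9557696220928 [0.34607872 0.98184598 0.7537702 ]
{'time': 0.1, 'joints': array([ 1.54461212e+00,  3.85484382e-01,  6.73756908e-03, -4.31596800e-04,
       -1.19400035e+00, -2.58625056e-01]), 'dq': array([ 0.00019756, -0.0035208 ,  0.0025932 ,  0.00098623, -0.00113316,
       -0.00048924]), 'joint_efforts': array([-5.83338278e-04, -3.91692317e+01,  1.87934232e+01,  4.23186064e+00,
        1.34320400e-02, -7.56366694e-05]), 'ee_pos': array([0.1754276 , 0.59930261, 0.22155689]), 'tool_rot': array([ 9.89865793e-01, -1.42002534e-01, -8.61205174e-05,  9.92098195e-04]), 'wrist_force': array([ 0.36735972, -0.04832796, -0.39543909]), 'wrist_torque': array([0.03246611, 0.03612687, 0.06203495]), 'gripper_force': 0.0, 'width': 0.08706893339098414}
```

View pics/top0.png

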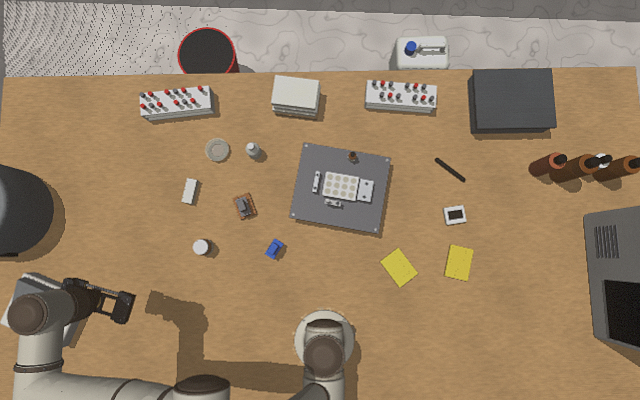

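View pics/side0.png

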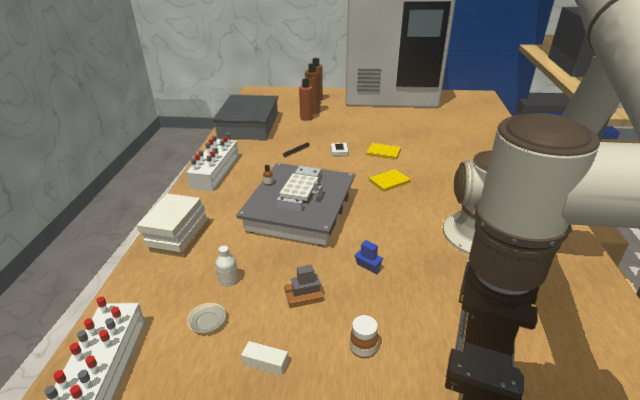

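Top view: the grey wedge is in the brown block at (245,206), with a blue look-alike at (274,249). The white tile is at (341,187), with yellow look-alikes at (399,267) and (459,262). The thin stop is at (316,182) on the +y side, the thick stop at (366,190), and the turnbutton at (333,203). I choose the grey wedge and the white tile, and check both in a close crop along with measurements.

```bash
cat > m.py <<'E'
from h import *
p,W=cloud('top')
a=cv2.resize(p[135:240,225:400],None,fx=4.5,fy=4.5,interpolation=cv2.INTER_CUBIC); cv2.imwrite('pics/crop.png',a[...,::-1])
def roi(u0,u1,v0,v1,z0,z1):
    Q=W[v0:v1,u0:u1].reshape(-1,3); return Q[(Q[:,2]>z0)&(Q[:,2]<z1)]
def rect(n,Q):
    r=cv2.minAreaRect((Q[:,:2]*1000).astype(np.float32)); print(n,len(Q),np.round(r[0],1),np.round(r[1],1),round(r[2],2),'z',np.round(np.percentile(Q[:,2],[5,50,95])*1000,1))
rect('deck',roi(285,400,138,240,.05,.115))
rect('tile+stops',roi(305,380,165,205,.09,.104))
rect('thin',roi(308,322,165,196,.088,.11))
rect('button',roi(318,345,196,212,.095,.125))
rect('peg',roi(318,345,196,212,.118,.16))
rect('block',roi(228,262,188,224,.012,.03))
rect('cap',roi(228,262,188,224,.034,.056))
rect('handle',roi(228,262,188,224,.065,.1))
rect('dropper',roi(342,362,148,166,.09,.15))
E
python3 m.py
```

```text
deck 6876 [504.4 -64.1] [300.1 261. ] 78.75 z [64.7 69.9 99.6]
tile+stops 1184 [489.5 -68.5] [192.3 106.7] 78.91 z [ 92.7  97.2 101.8]
thin 95 [520.3  16. ] [14.4 69.1] 78.8 z [ 92.5  97.1 102.8]
button 97 [454.3 -42.3] [61.6 33.7] 88.21 z [ 96.5 104.7 111.1]
peg 12 [452. -21.] [6.4 9.8] 89.31 z [126.1 130.7 134.1]
block 149 [453.  266.6] [80. 60.] 20.01 z [12.8 15.5 21.6]
cap 110 [447.7 264.2] [62.1 36.7] 18.65 z [39.1 44.4 51. ]
handle 85 [447.  263.8] [35.8 22.6] 16.55 z [70.3 80.2 84.6]
dropper 63 [ 599.8 -103.1] [26.4 21.2] 60.55 z [ 93.6 109.7 133.5]
```

View pics/crop.png

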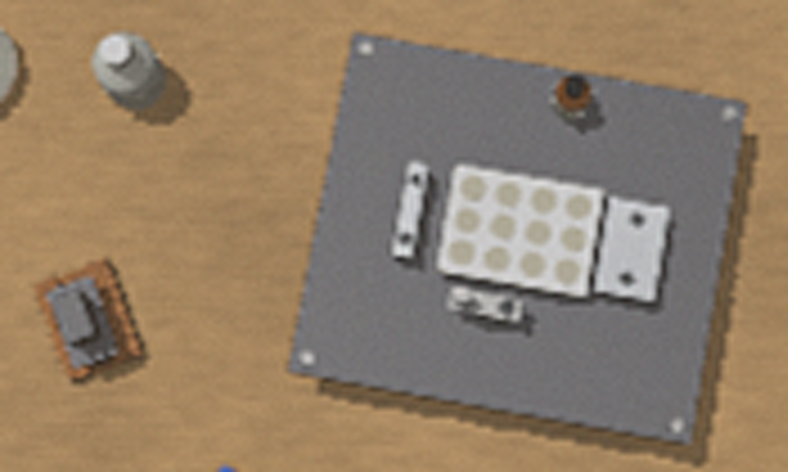

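The crop confirms it: the grey wedge is in the wooden block (crop 85,315), the white tile is between the thin stop (410,210) and the thick stop (632,250), and the turnbutton is at (485,303). The rotator's yaw is about -11.2°, the peg is at (452,-21) mm and the pivot at (445.5,-52.4). The wedge is at (447,264), yaw about 19°. Moving above the peg.

Emit:
{"method": "apply_moves", "body": {
  "increments": [
    [0.28,0.33,0,0,0,0,1],
    [0.57,0.67,0,0,0,0,1],
    [0.85,1,0,0,0,0,1]
  ]
}}

```text
time: 0.48
ee_pos: [0.2401, 0.4542, 0.222]
tool_rot: [0.99, -0.142, -0.0, 0.001]
wrist_force: [-0.2, 0.2, 1.1]
width: 0.0872
gripper_force: 0.0
```

Emit:
{"method": "apply_moves", "body": {
  "increments": [
    [0.28,0.33,0,0,0,0,1],
    [0.57,0.67,0,0,0,0,1],
    [0.85,1,0,0,0,0,1]
  ]
}}

```text
time: 0.85
ee_pos: [0.3042, 0.3103, 0.2223]
tool_rot: [0.99, -0.142, -0.0, 0.0]
wrist_force: [0.2, 0.6, 1.2]
width: 0.0868
gripper_force: 0.0
```

Emit:
{"method": "apply_moves", "body": {
  "increments": [
    [0.28,0.33,0,0,0,0,1],
    [0.57,0.67,0,0,0,0,1],
    [0.85,1,0,0,0,0,1]
  ]
}}

```text
time: 1.23
ee_pos: [0.3682, 0.1666, 0.2225]
tool_rot: [0.99, -0.142, -0.0, -0.0]
wrist_force: [1.4, -0.2, 0.1]
width: 0.087
gripper_force: 0.0
```

Emit:
{"method": "apply_moves", "body": {
  "increments": [
    [0.28,0.33,0,0,0,0,0.0],
    [0.57,0.67,0,0,0,0,0.0],
    [0.85,1,0,0,0,0,0.0],
    [0.85,1,0,0,0,0,0]
  ]
}}

```text
time: 1.72
ee_pos: [0.4326, 0.0217, 0.222]
tool_rot: [0.989, -0.145, -0.001, 0.0]
wrist_force: [-0.6, 0.4, 0.6]
width: 0.055
gripper_force: 0.0
```

```bash
cat > go.py <<'E'
import sys
from h import *
def go(x,y,z,yaw):
    s=ctrl.get_state(); R=Ro.from_quat(s['tool_rot']); 
    T=Ro.from_euler('z',yaw,degrees=True)*Ro.from_euler('x',180,degrees=True)
    d=R.inv().apply(np.array([x,y,z])/1000-s['ee_pos'])/.12; r=(R.inv()*T).as_rotvec()/np.pi
    print('t',s['time'],'pos',np.round(s['ee_pos']*1000,1),'yaw',np.round(np.degrees(np.arctan2(*R.apply([1,0,0])[1::-1])),1),'tilt',np.round(R.apply([0,0,1]),3),'F',np.round(s['wrist_force'],1),'w',round(s['width']*1000,1),'gf',s['gripper_force'])
    print('q',np.round(s['joints'],2),'d',np.round(d,3),'r',np.round(r,4))
go(*map(float,sys.argv[1:]))
E
python3 go.py 452 -21 150 -11.2
```

```text
t 1.725 pos [432.6  21.7 222. ] yaw -16.7 tilt [-0.001 -0.001 -1.   ] F [-0.6  0.4  0.6] w 55.0 gf 0.0
q [ 0.43  0.05 -0.43  0.   -1.09  0.85] d [0.258 0.294 0.6  ] r [ 0.0003  0.0004 -0.0304]
```

Emit:
{"method": "apply_moves", "body": {
  "increments": [
    [0.26,0.29,0.3,0,0,-0.03,0],
    [0.26,0.29,0.6,0,0,-0.03,0],
    [0.26,0.29,0.75,0,0,-0.03,0],
    [0.26,0.29,0.75,0,0,-0.03,0]
  ]
}}

```text
time: 2.22
ee_pos: [0.4511, -0.0173, 0.1312]
tool_rot: [0.995, -0.095, -0.002, 0.001]
wrist_force: [-0.6, 0.4, 1.0]
width: 0.0439
gripper_force: 0.0
```

```bash
python3 go.py 452 -21 113 -11.2
```

```text
t 2.225 pos [451.1 -17.3 131.2] yaw -10.9 tilt [-0.004 -0.001 -1.   ] F [-0.6  0.4  1. ] w 43.9 gf 0.0
q [ 0.32  0.19 -0.53 -0.   -0.86  1.06] d [0.014 0.028 0.152] r [0.0006 0.0012 0.0018]
```

Emit:
{"method": "apply_moves", "body": {
  "increments": [
    [0.01,0.03,0.15,0,0,0,0],
    [0.01,0.03,0.15,0,0,0,-1],
    [0.01,0.03,0.15,0,0,0,-1],
    [0.01,0.03,0.15,0,0,0,-1],
    [0.01,0.03,0.15,0,0,0,-1],
    [0.01,0.03,0.15,0,0,0,-1]
  ],
  "grip_force": 15
}}

```text
time: 2.98
ee_pos: [0.4546, -0.02, 0.1153]
tool_rot: [0.995, -0.095, 0.002, -0.002]
wrist_force: [0.8, 4.3, -0.6]
width: 0.0116
gripper_force: 15.0
```

```bash
python3 go.py 477 -58.6 113 -11.2; python3 - <<'E'
import numpy as np
for a in np.radians([20,40,60,80,90]):
    # rotator frame displacement -> tool frame (x=rot x, y=-rot y)
    print(np.round([32*np.sin(a)/120,(32-32*np.cos(a))/120],3))
E
```

```text
t 2.975 pos [454.6 -20.  115.3] yaw -10.9 tilt [ 0.004  0.003 -1.   ] F [ 0.8  4.3 -0.6] w 11.6 gf 15.000401884317398
q [ 0.31  0.21 -0.55 -0.   -0.81  1.07] d [0.244 0.281 0.019] r [-0.0011 -0.0012  0.0016]
[0.091 0.016]
[0.171 0.062]
[0.231 0.133]
[0.263 0.22 ]
[0.267 0.267]
```

Emit:
{"method": "apply_moves", "body": {
  "increments": [
    [0.05,0.005,0,0,0,0,-1],
    [0.09,0.016,0,0,0,0,-1],
    [0.15,0.045,0,0,0,0,-1],
    [0.2,0.09,0,0,0,0,-1],
    [0.235,0.14,0,0,0,0,-1],
    [0.255,0.2,0,0,0,0,-1],
    [0.255,0.265,0,0,0,0,-1],
    [0.255,0.28,0,0,0,0,-1]
  ]
}}

```text
time: 3.98
ee_pos: [0.4824, -0.0588, 0.1158]
tool_rot: [0.995, -0.095, 0.006, -0.002]
wrist_force: [9.3, 2.6, -5.8]
width: 0.0114
gripper_force: 15.0
```

```bash
python3 go.py 477 -58.6 113 -11.2
```

```text
t 3.975 pos [482.4 -58.8 115.8] yaw -10.9 tilt [ 0.013  0.003 -1.   ] F [ 9.3  2.6 -5.8] w 11.4 gf 14.984815120697021
q [ 0.21  0.26 -0.48  0.   -0.82  1.17] d [-0.045  0.007  0.023] r [-0.0016 -0.004   0.0017]
```

Emit:
{"method": "apply_moves", "body": {
  "increments": [
    [0,0,0,0,0,0,-0.2],
    [0,0,0,0,0,0,-0.2],
    [0,0,0,0,0,0,-0.2],
    [0,0,-0.35,0,0,0,0],
    [0,0,-0.7,0,0,0,0.3],
    [0,0,-0.85,0,0,0,0.3]
  ]
}}

```text
time: 4.72
ee_pos: [0.4774, -0.0602, 0.2192]
tool_rot: [0.995, -0.095, 0.002, -0.0]
wrist_force: [-0.6, 0.4, 0.9]
width: 0.0535
gripper_force: 0.0
```

```bash
python3 go.py 447 264 170 19
```

```text
t 4.725 pos [477.4 -60.2 219.2] yaw -10.9 tilt [ 0.004  0.    -1.   ] F [-0.6  0.4  0.9] w 53.5 gf 0.0
q [ 0.21  0.14 -0.34  0.   -1.09  1.17] d [-0.761 -2.605  0.41 ] r [ 0.     -0.0013 -0.1661]
```

Emit:
{"method": "apply_moves", "body": {
  "increments": [
    [-0.12,-0.43,0,0,0,0,0.3],
    [-0.25,-0.87,0,0,0,0,0.3]
  ]
}}

```text
time: 4.97
ee_pos: [0.4665, 0.0486, 0.2169]
tool_rot: [0.995, -0.096, 0.0, -0.0]
wrist_force: [0.9, 0.9, -0.2]
width: 0.0561
gripper_force: 0.0
```

Emit:
{"method": "apply_moves", "body": {
  "increments": [
    [-0.12,-0.43,0,0,0,0,0.3],
    [-0.25,-0.87,0,0,0,0,0.3]
  ]
}}

```text
time: 5.22
ee_pos: [0.4566, 0.1575, 0.2167]
tool_rot: [0.995, -0.095, 0.0, 0.0]
wrist_force: [1.2, -0.6, -0.6]
width: 0.0565
gripper_force: 0.0
```

Emit:
{"method": "apply_moves", "body": {
  "increments": [
    [-0.12,-0.43,0.1,0,0,-0.06,0.3],
    [-0.25,-0.87,0.2,0,0,-0.12,0.3],
    [-0.26,-0.87,0.4,0,0,-0.166,0.3],
    [-0.26,-0.87,0.4,0,0,-0.166,0.3],
    [-0.26,-0.87,0.4,0,0,-0.166,0.3]
  ]
}}

```text
time: 5.85
ee_pos: [0.4468, 0.2643, 0.1693]
tool_rot: [0.987, 0.164, 0.0, -0.0]
wrist_force: [0.5, 0.3, 1.4]
width: 0.057
gripper_force: 0.0
```

```bash
python3 go.py 447 264 100 19.3; python3 - <<'E'
from h import *
look('top'); p,W=cloud('top')
Q=W[185:215,315:360].reshape(-1,3); Q=Q[(Q[:,2]>.118)&(Q[:,2]<.16)]; print('peg',len(Q),Q.mean(0).round(4))
look('side'); p,W=cloud('side')
cv2.imwrite('pics/side1.png',cv2.resize(p[140:330,200:400],None,fx=3,fy=3)[...,::-1])
E
```

```text
t 5.85 pos [446.8 264.3 169.3] yaw 18.8 tilt [ 0.001  0.    -1.   ] F [0.5 0.3 1.4] w 57.0 gf 0.0
q [ 0.85  0.25 -0.33  0.   -0.99  1.05] d [0.    0.003 0.578] r [ 0.     -0.0003 -0.0026]
peg 11 [ 0.4752 -0.0591  0.1323]
```

View pics/side1.png

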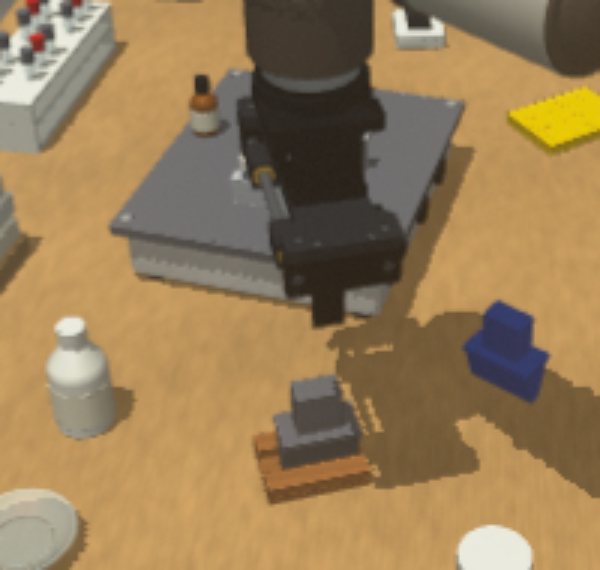

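The peg is now at (475,-59), so the bar lies over the tile at about 1.57 rad. The gripper is above the grey wedge (handle at crop 315,400). Descending to grasp.

Emit:
{"method": "apply_moves", "body": {
  "increments": [
    [0,0,0.4,0,0,0,0.3],
    [0,0,0.7,0,0,0,0.3],
    [0,0,0.9,0,0,0,0.3],
    [0,0,0.97,0,0,0,0.3],
    [0,0,0.97,0,0,0,-1],
    [0,0,0.97,0,0,0,-1],
    [0,0,0.97,0,0,0,-1],
    [0,0,0.97,0,0,0,-1]
  ],
  "grip_force": 45
}}

```text
time: 6.95
ee_pos: [0.4466, 0.2648, 0.0528]
tool_rot: [0.986, 0.165, 0.0, -0.0]
wrist_force: [0.7, -0.1, -0.1]
width: 0.0245
gripper_force: 0.0
```

```bash
python3 go.py 447 264 52 19
```

```text
t 6.95 pos [446.6 264.8  52.8] yaw 19.0 tilt [ 0.001  0.001 -1.   ] F [ 0.7 -0.1 -0.1] w 24.5 gf 0.0
q [ 0.85  0.4  -0.47  0.   -0.7   1.05] d [0.001 0.008 0.006] r [-0.0002 -0.0003 -0.0002]
```

Emit:
{"method": "apply_moves", "body": {
  "increments": [
    [0,0,0,0,0,0,-1],
    [0,0,0,0,0,0,-1],
    [0,0,0,0,0,0,-1]
  ]
}}

```text
time: 7.32
ee_pos: [0.4466, 0.2648, 0.0526]
tool_rot: [0.986, 0.165, 0.0, -0.0]
wrist_force: [-1.6, -0.1, 5.1]
width: 0.0217
gripper_force: 44.8
```

```bash
python3 go.py 447 264 200 19
```

```text
t 7.325 pos [446.6 264.8  52.6] yaw 19.0 tilt [ 0.  0. -1.] F [-1.6 -0.1  5.1] w 21.7 gf 44.79047658853233
q [ 0.85  0.4  -0.47  0.   -0.7   1.05] d [ 0.002  0.008 -1.228] r [-0.0001 -0.0002 -0.0001]
```

Emit:
{"method": "apply_moves", "body": {
  "increments": [
    [0,0,-0.1,0,0,0,-1],
    [0,0,-0.25,0,0,0,-1],
    [0,0,-0.6,0,0,0,-1],
    [0,0,-1,0,0,0,-1],
    [0,0,-1,0,0,0,-1]
  ]
}}

```text
time: 7.95
ee_pos: [0.4483, 0.2664, 0.1766]
tool_rot: [0.986, 0.165, 0.004, -0.003]
wrist_force: [0.1, 0.2, -1.7]
width: 0.0215
gripper_force: 44.8
```

```bash
python3 go.py 516.6 -1.3 200 -11.2
```

```text
t 7.95 pos [448.3 266.4 176.6] yaw 19.0 tilt [ 0.007  0.007 -1.   ] F [ 0.1  0.2 -1.7] w 21.5 gf 44.79540365282446
q [ 0.85  0.24 -0.32  0.   -1.    1.05] d [-0.186  2.293 -0.206] r [-0.002  -0.0024  0.1678]
```

Emit:
{"method": "apply_moves", "body": {
  "increments": [
    [-0.03,0.38,-0.1,0,0,0,-1],
    [-0.06,0.76,-0.2,0,0,0,-1]
  ]
}}

```text
time: 8.2
ee_pos: [0.4684, 0.1749, 0.1954]
tool_rot: [0.986, 0.165, -0.001, 0.0]
wrist_force: [0.8, 0.1, -1.5]
width: 0.0218
gripper_force: 44.8
```

Emit:
{"method": "apply_moves", "body": {
  "increments": [
    [-0.03,0.38,0,0,0,0,-1],
    [-0.06,0.76,0,0,0,0,-1]
  ]
}}

```text
time: 8.45
ee_pos: [0.4914, 0.0858, 0.1954]
tool_rot: [0.986, 0.165, -0.001, -0.0]
wrist_force: [-0.2, 0.1, -1.4]
width: 0.0216
gripper_force: 44.8
```

Emit:
{"method": "apply_moves", "body": {
  "increments": [
    [-0.03,0.3,0,0,0,0.05,-1],
    [-0.06,0.6,0,0,0,0.1,-1],
    [-0.06,0.77,0,0,0,0.15,-1],
    [-0.06,0.77,0,0,0,0.168,-1],
    [-0.06,0.77,0,0,0,0.168,-1]
  ]
}}

```text
time: 9.07
ee_pos: [0.5145, -0.0027, 0.1951]
tool_rot: [0.995, -0.098, -0.001, 0.0]
wrist_force: [-0.1, -0.8, -1.3]
width: 0.0217
gripper_force: 44.8
```

```bash
python3 go.py 516.6 -1.3 150 -11.2
```

```text
t 9.075 pos [514.5  -2.7 195.1] yaw -11.3 tilt [-0.002 -0.    -1.   ] F [-0.1 -0.8 -1.3] w 21.7 gf 44.795806892216206
q [ 0.31  0.22 -0.3  -0.   -1.05  1.06] d [ 0.016 -0.016  0.376] r [ 0.0002  0.0007 -0.0005]
```

Emit:
{"method": "apply_moves", "body": {
  "increments": [
    [0.02,-0.02,0.2,0,0,0,-1],
    [0.02,-0.02,0.33,0,0,0,-1],
    [0.02,-0.02,0.37,0,0,0,-1],
    [0.02,-0.02,0.37,0,0,0,-1]
  ]
}}

```text
time: 9.57
ee_pos: [0.518, -0.0003, 0.1516]
tool_rot: [0.995, -0.098, -0.0, 0.0]
wrist_force: [-0.6, -0.6, -1.2]
width: 0.0217
gripper_force: 44.8
```

```bash
python3 go.py 517 -0.7 125 -11.2; python3 - <<'E'
from h import *
look('side'); p,W=cloud('side')
cv2.imwrite('pics/side2.png',cv2.resize(p[130:250,230:370],None,fx=5,fy=5,interpolation=cv2.INTER_CUBIC)[...,::-1])
look('top'); p,W=cloud('top'); c=np.array([.5044,-.0641]); ey=np.array([.195,.981])
Q=W[160:215,290:390].reshape(-1,3); Q=Q[(Q[:,2]>.09)&(Q[:,2]<.105)]; y=(Q[:,:2]-c)@ey*1000; h=np.histogram(y,bins=np.arange(-110,100,3)); print([(int(b),int(a)) for a,b in zip(*h) if a])
E
```

```text
t 9.575 pos [ 5.180e+02 -3.000e-01  1.516e+02] yaw -11.2 tilt [-0.001 -0.    -1.   ] F [-0.6 -0.6 -1.2] w 21.7 gf 44.79542701737955
q [ 0.31  0.27 -0.35  0.   -0.95  1.06] d [-0.007  0.005  0.222] r [ 0.0001  0.0002 -0.0001]
[(-104, 14), (-101, 19), (-98, 19), (-95, 20), (-92, 20), (-89, 21), (-86, 20), (-83, 19), (-80, 19), (-77, 19), (-74, 20), (-71, 20), (-68, 21), (-65, 20), (-62, 19), (-56, 12), (-53, 22), (-50, 20), (-47, 22), (-44, 23), (-41, 22), (-38, 16), (-35, 7), (-32, 6), (-29, 8), (-26, 7), (-23, 8), (-20, 8), (-17, 8), (-14, 8), (-11, 6), (-8, 6), (-5, 5), (-2, 10), (1, 15), (4, 12), (7, 21), (10, 17), (13, 17), (16, 17), (19, 11), (22, 6), (25, 5), (28, 7), (31, 7), (34, 7), (37, 6), (40, 6), (43, 5), (46, 6), (49, 6), (52, 5), (73, 1), (76, 5), (79, 5), (82, 4), (85, 5), (88, 2)]
```

View pics/side2.png

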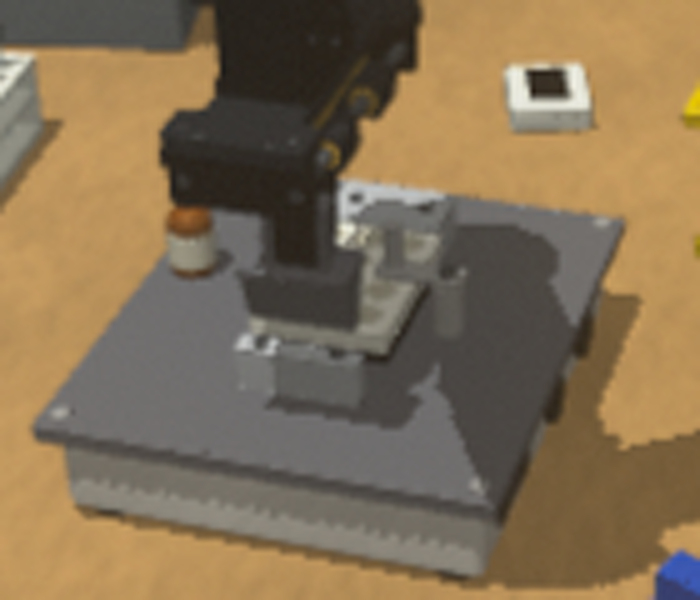

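The side view shows the wedge upright over the wide gap (crop 300,300), with the thin stop in front (300,365). The button's peg stands over the tile. Lowering in steps.

Emit:
{"method": "apply_moves", "body": {
  "increments": [
    [0,0.005,0.05,0,0,0,-1],
    [0,0.005,0.1,0,0,0,-1],
    [0,0.01,0.14,0,0,0,-1],
    [0,0.01,0.14,0,0,0,-1]
  ]
}}

```text
time: 10.18
ee_pos: [0.5176, -0.0017, 0.1345]
tool_rot: [0.995, -0.098, -0.0, 0.0]
wrist_force: [0.3, 0.7, -1.0]
width: 0.0214
gripper_force: 44.8
```

```bash
python3 go.py 516.6 -2.8 123 -11.2
```

```text
t 10.175 pos [517.6  -1.7 134.5] yaw -11.3 tilt [-0.001 -0.    -1.   ] F [ 0.3  0.7 -1. ] w 21.4 gf 44.79504054179415
q [ 0.31  0.29 -0.38 -0.   -0.9   1.06] d [-0.006  0.011  0.095] r [ 0.0001  0.0003 -0.0004]
```

Emit:
{"method": "apply_moves", "body": {
  "increments": [
    [-0.005,0.005,0.03,0,0,0,-1],
    [-0.005,0.01,0.06,0,0,0,-1],
    [-0.005,0.01,0.08,0,0,0,-1],
    [-0.005,0.01,0.08,0,0,0,-1]
  ]
}}

```text
time: 10.68
ee_pos: [0.5178, -0.002, 0.1254]
tool_rot: [0.995, -0.098, 0.001, -0.001]
wrist_force: [0.9, 3.4, -1.6]
width: 0.0215
gripper_force: 44.8
```

```bash
python3 go.py 516.6 -2.8 123 -11.2
```

```text
t 10.675 pos [517.8  -2.  125.4] yaw -11.3 tilt [ 0.002  0.001 -1.   ] F [ 0.9  3.4 -1.6] w 21.5 gf 44.78450001217425
q [ 0.31  0.3  -0.39 -0.   -0.88  1.06] d [-0.008  0.008  0.02 ] r [-0.0004 -0.0005 -0.0004]
```

Emit:
{"method": "apply_moves", "body": {
  "increments": [
    [-0.005,0,0.02,0,0,0,-1],
    [-0.005,0,0.035,0,0,0,-1],
    [-0.005,0,0.05,0,0,0,-1],
    [-0.005,0,0.05,0,0,0,-1]
  ]
}}

```text
time: 11.18
ee_pos: [0.5187, -0.0014, 0.1217]
tool_rot: [0.995, -0.098, 0.003, -0.001]
wrist_force: [0.2, 6.1, 8.9]
width: 0.0218
gripper_force: 44.8
```

```bash
python3 go.py 516.6 -2.8 123 -11.2
```

```text
t 11.175 pos [518.7  -1.4 121.7] yaw -11.2 tilt [ 0.006  0.002 -1.   ] F [0.2 6.1 8.9] w 21.8 gf 44.79238136904314
q [ 0.31  0.3  -0.4   0.   -0.87  1.06] d [-0.015  0.015 -0.011] r [-0.0009 -0.0017 -0.0003]
```

Emit:
{"method": "apply_moves", "body": {
  "increments": [
    [-0.005,-0.008,0.008,0,0,0,-1],
    [-0.005,-0.012,0.014,0,0,0,-1],
    [-0.005,-0.012,0.014,0,0,0,-1],
    [-0.005,-0.012,0.014,0,0,0,-1]
  ]
}}

```text
time: 11.68
ee_pos: [0.5187, -0.0013, 0.1216]
tool_rot: [0.995, -0.098, 0.003, 0.0]
wrist_force: [-1.5, 2.1, 15.8]
width: 0.0218
gripper_force: 44.8
```

```bash
python3 go.py 516.6 -2.8 123 -11.2; cp h.py /tmp; python3 - <<'E'
from h import *
look('side'); p,W=cloud('side')
cv2.imwrite('pics/side3.png',cv2.resize(p[130:250,230:370],None,fx=5,fy=5,interpolation=cv2.INTER_CUBIC)[...,::-1])
look('top'); p,W=cloud('top'); c=np.array([.5044,-.0641]); ey=np.array([.195,.981])
Q=W[160:215,290:390].reshape(-1,3); Q=Q[(Q[:,2]>.09)&(Q[:,2]<.105)]; y=(Q[:,:2]-c)@ey*1000; h=np.histogram(y,bins=np.arange(-75,-45,1)); print([(int(b),int(a)) for a,b in zip(*h)])
Q=W[185:215,315:360].reshape(-1,3); Q=Q[(Q[:,2]>.118)&(Q[:,2]<.14)]; print('peg',len(Q),Q.mean(0).round(4))
E
```

```text
t 11.675 pos [518.7  -1.3 121.6] yaw -11.2 tilt [ 0.007 -0.001 -1.   ] F [-1.5  2.1 15.8] w 21.8 gf 44.806326316902414
q [ 0.31  0.3  -0.4   0.   -0.86  1.06] d [-0.015  0.016 -0.012] r [-0.0002 -0.0021 -0.0001]
[(-75, 6), (-74, 6), (-73, 6), (-72, 8), (-71, 5), (-70, 8), (-69, 7), (-68, 6), (-67, 7), (-66, 6), (-65, 8), (-64, 5), (-63, 7), (-62, 6), (-61, 8), (-60, 6), (-59, 6), (-58, 8), (-57, 7), (-56, 9), (-55, 6), (-54, 9), (-53, 6), (-52, 8), (-51, 8), (-50, 7), (-49, 7), (-48, 7), (-47, 7)]
peg 9 [ 0.475  -0.0594  0.1334]
```

View pics/side3.png

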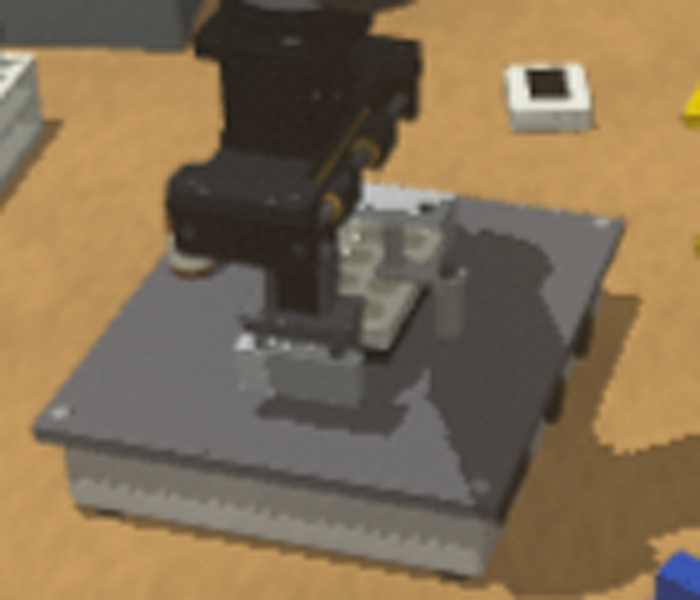

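The wedge is seated: the cap sits just above the stop (crop 300,325), the gap at the thick stop has closed, and the peg is unchanged at (475,-59). I'll ease the push slightly, settle and hand in.

Emit:
{"method": "apply_moves", "body": {
  "increments": [
    [0,0,-0.005,0,0,0,-1],
    [0,0,-0.005,0,0,0,-1],
    [0,0,-0.005,0,0,0,-1],
    [0,0,-0.005,0,0,0,-1]
  ]
}}

```text
time: 12.28
ee_pos: [0.5187, -0.0013, 0.1216]
tool_rot: [0.995, -0.098, 0.003, 0.0]
wrist_force: [0.7, 0.8, 12.2]
width: 0.0219
gripper_force: 44.8
```

```bash
python3 go.py 516.6 -2.8 123 -11.2; python3 - <<'E'
from plant import ctrl
s=ctrl.get_state(); f=s['wrist_force']; print(f)
if 8<f[2]<20 and abs(f[1])<5: print(ctrl.close_job())
E
```

```text
t 12.275 pos [518.7  -1.3 121.6] yaw -11.2 tilt [ 0.006 -0.001 -1.   ] F [ 0.7  0.8 12.2] w 21.9 gf 44.80550601147115
q [ 0.31  0.3  -0.4   0.   -0.86  1.06] d [-0.015  0.016 -0.012] r [-0.0002 -0.002  -0.0001]
[ 0.65319067  0.77296422 12.1769035 ]
the job is handed in; nothing more can be done
None
```

I handed the job in at about 12 s, with no verdict returned: the turnbutton is over the tile's near edge, and the wedge is held in the wide gap with about 13 N of push, keeping the tile against the thick stop.

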